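# Pack the master gear and screw its canister shut

### The job

Put the master gear away: lower it, without letting it fall, arbor up into the white canister held in the chuck. Then set the orange lid squarely on the neck so that it rests on top of the threads, turn it backward (anticlockwise from above) until it drops into the thread starts, and turn it forward (clockwise) until it is fully home with its black pointer at a black mark of the canister. Let go, and leave the other things on the bench where they are.

Things in the scene. Friction and masses are not known exactly. Their poses are not given: they have to be found in the camera images.
- master_gear: Dark steel helical gear, 64 mm diameter, 28 mm thick, with an upright bright arbor; stands on its flat face. Origin at the centre of its underside, z up along the arbor. A 38 mm collar reaches to z = 34 mm, then the round arbor, 24 mm diameter with a copper band, to the top at z = 96 mm. About 0.6 kg.
- arbor_grip (a point): Point on the arbor's axis 80 mm above the gear's underside (16 mm below the top): a good height to grip.
- chuck: Three-jaw bench chuck bolted to the bench, flange 224 mm and body 200 mm in diameter, its top 70 mm above the bench, jaws to 98 mm; it holds the canister. Origin on its axis at bench level. It does not move.
- canister: White canister clamped upright in the chuck; it cannot turn. Body 116 mm in diameter. Origin at the centre of its mouth rim, 180 mm above the bench, z up. Round bore 83 mm in diameter. Neck 92 mm in outer diameter, tapering to 88 mm at the rim; a springy rubber seal ring stands 4 mm proud of the rim. Four closed marks at the canister's +x, +y, -x, -y; the four threads repeat every 90 deg.
- canister_floor (a point): Centre of the canister's inner floor, 102 mm below the rim, where the gear is to stand.
- thread_top (a point): Point on top of one of the four grey threads outside on the neck, 55 deg clockwise (seen from above) of closed_mark0. The threads stand 5 mm proud of the neck, are 3 mm thick and slope down clockwise by 4 mm in 70 deg, tops 9 to 13 mm below the rim. Each runs from 26 deg clockwise of a closed mark to an upright stop rib at 96 deg, as tall as the thread's upper end.
- thread_start (a point): Open start of one thread, 18 deg clockwise of closed_mark0 (rib at 6 to 10 deg, opening at 10 to 26 deg). A lug lying on a thread is stopped by the rib when turned forward; turned backward it climbs, then drops about 7 mm into the start, and the rib stops it there. From there, forward, it runs under the thread and is drawn down 3 mm against the seal to the next rib.
- closed_mark0 (a point): Black mark, 6 x 22 mm, on the canister's side, 62.5 mm from its axis towards the canister's +x, 28 mm below the rim. The lid is home when its pointer stands at one of the four marks.
- closed_mark1 (a point): The same towards +y.
- closed_mark2 (a point): The same towards -x.
- closed_mark3 (a point): The same towards -y.
- lid: Orange screw lid, 114 mm in diameter, 0.16 kg, lying right way up (open side down). Origin at the centre of the skirt's underside, z up. Skirt and top 27 mm high, inside depth 21 mm. It lies 10 to 14 mm (origin below the canister's rim) when resting on threads or ribs, 17 mm dropped in the thread starts, 20 mm home. Drops by its own weight: leave it free to sink as it turns.
- lid_lug (a point): One of four lugs inside the skirt's foot, at the lid's +x, +y, -x, -y; 12 deg wide, 3 mm thick. 95.6 mm between opposite lugs: set the lid within about 3 mm of the canister's axis. Pointer angle clockwise of a closed mark: 23 to 88 deg the lugs lie on the threads, 0 to 15 on the ribs, 16 to 20 they drop straight in, at a mark (after the turn forward) it is home.
- lid_grip (a point): Middle of the lid's bar grip, 48 mm above the lid's underside. The straight bar stands across the lid's top along the lid's x axis, 76 mm long, 18 mm wide, from 27 to 59 mm above the underside. Fingers slightly slack about the bar can turn the lid and let it sink. Pulling it home takes about 0.4 N m.
- lid_pointer (a point): Black pointer line on the lid's skirt and top edge, at the lid's +x, 57 mm from its axis, 13 mm above its underside.
- ring_gauge: Bystander: steel ring gauge, 84 mm diameter, 22 mm high. Leave it.
- chuck_key: Bystander: steel T-handle chuck key, 130 mm, lying. Leave it.
- caliper: Bystander: digital caliper, 230 mm long, lying. Leave it.
- test_gear: Bystander: bright gear, 96 mm diameter, 28 mm high, lying flat. Leave it.
- v_block: Bystander: steel V-block, 90 x 70 x 52 mm. Leave it.
- blue_jar: Bystander: grey jar with a blue lid, 84 mm diameter, 98 mm high. Leave it.
There are look-alikes about, which are no part of the job. Of the things that look like the lid, the middle-sized one is meant. Leave any yellow look-alike of the master_gear alone.

How it is judged:
By the outcome, as a careful person would: the job done as asked, in the order asked, and still so for the second after the job is handed in, with the robot touching nothing.
It also fails if it takes over 62 s, if anything falls off the work surface, if the arm or the gripper's body presses on something with over 40 N, if the wrist force passes 120 N, or if a joint passes its speed limit or range.

### The arm

A 6-joint arm with a two-finger parallel gripper is mounted at the origin on the work surface. World frame = base frame: x ahead of the robot, y to its left, z up, the work surface at z = 0. Lengths are in m, angles in degrees, forces in N, time in s.
With the tool pointing down it reaches from about 0.35 to 0.725 m from the base axis. Payload 6 kg.
Tool frame: the origin (TCP) lies at the very end of the fingers, on their centre line; the grasp point (between the pads) lies manip.hold_point_z behind it (manip.hold_point_z is the distance from the TCP to the grasp point, in m); z points along the fingers, y is the direction in which the jaws open and shut (so a half turn about z gives the same grasp; the last joint's range is limited). The gripper opens to 85 mm and grips with 20 to 120 N. Pads are 22 mm wide; open, the fingers measure 114 mm over their backs; the gripper's body (76 mm by 85 mm) begins 54 mm behind the grasp point. The pads swing forward as they close: fully open they stand 13 mm farther back than shut.
Start: joints at [89.651, 2.303, 4.859, 0, -92.561, -19.12], TCP at [0.2, 0.566, 0.231] pointing down, gripper open.
Joint ranges: [-146.85, 146.85], [-73.84, 115.35], [-62.03, 85.46], [-188.31, 113.3], [-161.28, -10.13], [-171.36, 171.36]. Speed limits (degrees/s): [147.25, 147.25, 172.46, 180, 180, 180].

### API

Orientations are given as [roll, pitch, yaw] about the fixed x, y, z axes, in that order (R = Rz(yaw) Ry(pitch) Rx(roll)).
In Python, from bench import manip gives the robot as it stands. The module is installed in compiled form; this text tells all that it offers.
- The arm moves only by the tool step_arm, never from a script. Its argument "moves" is a list of rows, each a list of 3 entries, a list of its own where there are three numbers: the shift along the world's x, y, z in cm, then the turn about the world's z in rad, then the gripper's target within -1 to 1 (fully open at 1, half-way at 0, shut at -1). A call has 1 to 8 rows; each row is the pose to reach, as a shift and turn from the pose measured when the call began; what a row does not reach only later rows make up. A row lasts 1/8 s, in which the tool goes at most 62.5 mm and 10.7 degrees, less where a joint would pass 70% of its speed; a pose out of reach is approached as far as the arm can. A call with a gripper value outside its range is refused whole. The fingers move at their own pace and stop on an object; "newtons" is the grip in N (left out, the last holds). Time passes only in rows, so rows that repeat a pose let the fingers close. It gives the time, the measured TCP pose, the force and the opening at its end, in the units of the state.
- manip.sense(): the state, without advancing time (a new reading comes with each control period).
- manip.snapshot(name): name is "side" or "top" or "wrist"; returns the picture (480x640x3 uint8, blue, green, red); there is no depth.
- manip.camera_params(name): a dict with "intrinsics" (3x3 intrinsics, pixels), "camera_from_world" (4x4, takes a point from world to camera coordinates); the wrist camera has in their place "mount" (4x4, takes a point from camera to tool coordinates, whose origin is the TCP and whose axes are the flange's). Camera axes: x right, y up, looking along -z (the intrinsics and any distortion apply to the point x, -y, -z); pixel columns grow to the right and rows downward; lengths in m; the calibration is good to about 2 mm. A picture is of the moment at which its call begins: read the wrist's pose just before it. camera_params takes no time and is no camera call.
- manip.finish_job(): hands the job in, once; it reports no verdict.
The state is a dict: "clock": time; "joint_positions": joint angles; "qvel": joint speeds; "joint_torque": joint torques, N m; "eef_pos": TCP position; "ee_rot": TCP orientation; "wrist_force": force on the tool from outside, world axes, zero at the start; "torque": the same for the moment, N m; "width": opening from 0.0 (shut) to 1.0 (fully open).
Only numpy, scipy, OpenCV 4.12 (cv2) and the standard library are available. Lean on these libraries where they do the work, as an engineer would, in place of code of your own. Each camera call takes 0.05 s, during which the arm holds its last target.

## Working session

There is one attempt and no reset: what is moved stays moved. The work goes in short steps, Python scripts to look and compute and a tool call to move; the robot and the scene stay as the last step left them, time stands still between calls to the robot, and variables do not carry over. Pictures are saved under pics/ and viewed, and the job is handed in when it is done.

Besides the shell and the picture viewer there is one more tool, called after "Call:" as name(argument=value, ...) on one line, values as JSON. step_arm: Moves the arm, as the interface text tells. Its arguments: {"type":"object","properties":{"moves":{"type":"array","items":{"type":"array"}},"newtons":{"type":"number"}},"required":["moves"]}

```bash
mkdir -p pics; ls
python3 - <<'E'
from bench import manip
import cv2
print(manip.sense(), manip.hold_point_z)
for n in ("side","top","wrist"):
    im=manip.snapshot(n); cv2.imwrite(f"pics/{n}0.png",im)
    print(n,manip.camera_params(n))
E
```

```text
pics
{'clock': 0.0, 'joint_positions': array([ 8.96506912e+01,  2.34077941e+00,  4.80393502e+00, -2.70024035e-02,
       -9.25626343e+01, -1.91202199e+01]), 'qvel': array([-0.04078786, -0.05432755,  0.03186207, -0.01545273, -0.07923372,
        0.00558017]), 'joint_torque': array([ 2.42049146e-04, -3.68199277e+01,  3.47408295e+01,  6.93202615e+00,
       -5.47667092e-03,  1.37352853e-05]), 'eef_pos': array([0.19978751, 0.56541798, 0.23027184]), 'ee_rot': array([ 1.79897173e+02, -7.09506322e-03, -1.94683384e+01]), 'wrist_force': array([ 0.35381183,  0.17675427, -0.37300488]), 'torque': array([-0.00336861,  0.00210327, -0.05731036]), 'width': 1.0002946382527935} 0.0187
side {'intrinsics': array([[501.35569792,   0.        , 319.76972156],
       [  0.        , 501.35569792, 240.02770622],
       [  0.        ,   0.        ,   1.        ]]), 'camera_from_world': array([[-0.89439679, -0.44725743, -0.00389663,  0.44289759],
       [ 0.23992543, -0.48710358,  0.83974156, -0.23749125],
       [-0.37747871,  0.75012725,  0.54297231, -1.47217821],
       [ 0.        ,  0.        ,  0.        
[... 381 characters left out ...]
,
       [-1.18389540e-01, -1.71028426e-04,  9.92967214e-01,
        -1.60715627e+00],
       [ 0.00000000e+00,  0.00000000e+00,  0.00000000e+00,
         1.00000000e+00]])}
wrist {'intrinsics': array([[389.55679131,   0.        , 319.83334345],
       [  0.        , 389.55679131, 237.40807182],
       [  0.        ,   0.        ,   1.        ]]), 'mount': array([[ 8.98661235e-04,  9.65036490e-01,  2.62114032e-01,
         6.75306056e-02],
       [ 9.99998086e-01, -4.11676401e-04, -1.91281925e-03,
        -4.26969538e-04],
       [-1.73803421e-03,  2.62115249e-01, -9.65035013e-01,
        -1.42829270e-01],
       [ 0.00000000e+00,  0.00000000e+00,  0.00000000e+00,
         1.00000000e+00]])}
```

View pics/side0.png

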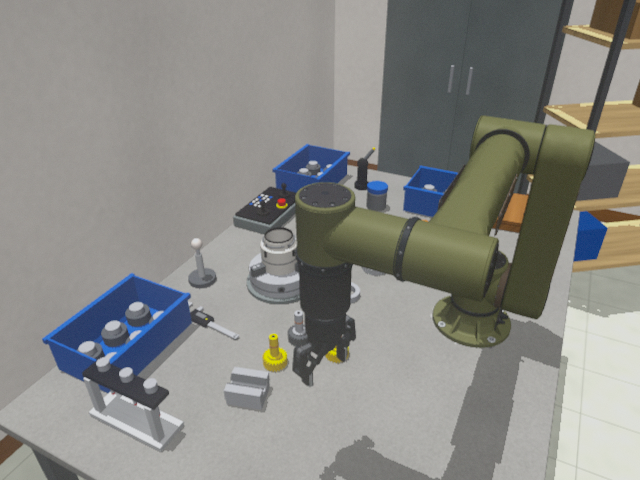

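View pics/top0.png

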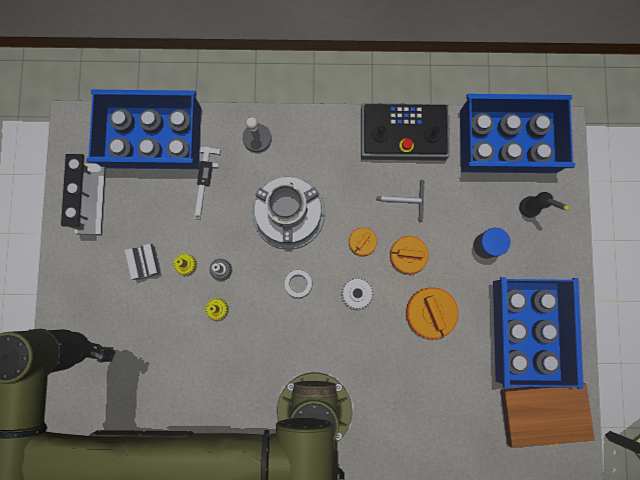

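View pics/wrist0.png

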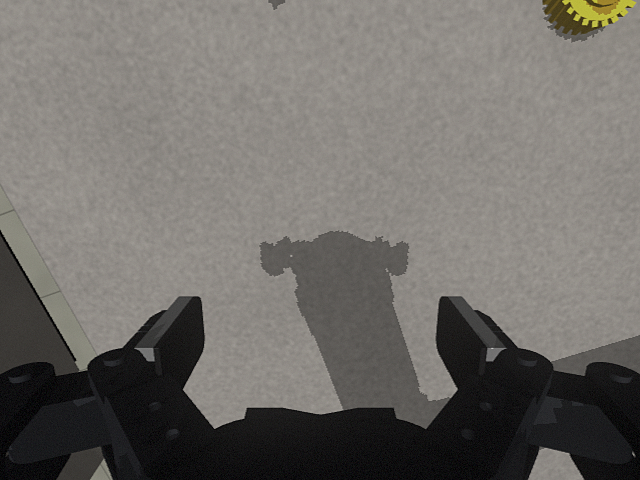

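The side view shows the arm blocking the gears. In the top view:
- **Gears:** dark gear at (220,268), with yellow look-alikes at (185,264) and (217,309).
- **Orange lids:** small (362,241), middle (409,255), large (432,313). The middle one is meant.
- **Chuck and canister:** (288,207).

I'll enlarge crops and measure next.

```bash
cat > h.py <<'E'
import numpy as np, cv2
from bench import manip
from scipy.spatial.transform import Rotation as R
def cam(name,sense=None):
    p=manip.camera_params(name); K=p["intrinsics"]
    if name!="wrist": return K,p["camera_from_world"]
    s=sense; T=np.eye(4); T[:3,:3]=R.from_euler('xyz',s["ee_rot"],degrees=True).as_matrix(); T[:3,3]=s["eef_pos"]
    return K,np.linalg.inv(T@p["mount"])
def proj(P,c):
    K,E=c; q=E[:3,:3]@np.asarray(P)+E[:3,3]; q=q*[1,-1,-1]; u=K@q; return u[:2]/u[2]
def ray(px,c):
    K,E=c; d=np.linalg.inv(K)@[px[0],px[1],1]; d=d*[1,-1,-1]; Rt=E[:3,:3].T
    return -Rt@E[:3,3], Rt@d
def onz(px,z,c):
    o,d=ray(px,c); return o+d*(z-o[2])/d[2]
E
python3 - <<'E'
from h import *
im=cv2.imread("pics/top0.png"); c=cam("top")
hsv=cv2.cvtColor(im,cv2.COLOR_BGR2HSV)
m=cv2.inRange(hsv,(5,150,120),(17,255,255)); m=cv2.morphologyEx(m,cv2.MORPH_CLOSE,np.ones((7,7)))
cs,_=cv2.findContours(m,0,2)
for k in cs:
    if cv2.contourArea(k)>300:
        e=cv2.minEnclosingCircle(k); 
        if e[0][1]<380:
            P=onz(e[0],.027,c); Q=onz((e[0][0]+e[1],e[0][1]),.027,c); print("lid",e,P,2*np.linalg.norm(P-Q))
for n,px,z in (("arbor",(220,266),.096),("canister",(287,205),.18)): print(n,onz(px,z,c))
a=cv2.resize(im[215:295,370:450],(480,480),interpolation=cv2.INTER_CUBIC)
b=cv2.resize(im[235,160].reshape(1,1,3),(1,1))
b=cv2.resize(im[170:250,248:328],(480,480),interpolation=cv2.INTER_CUBIC)
g=cv2.resize(im[240:320,165:245],(480,480),interpolation=cv2.INTER_CUBIC)
cv2.imwrite("pics/c0.png",cv2.resize(np.hstack([a,b,g]),(800,267),interpolation=cv2.INTER_AREA)); cv2.imwrite("pics/c1.png",a);cv2.imwrite("pics/c2.png",b)
E
```

```text
lid ((432.06494140625, 312.6688232421875), 26.039968490600586) [ 0.29173708 -0.34761992  0.027     ] 0.15532418682524998
lid ((409.0, 254.5), 19.006677627563477) [ 0.46533924 -0.28023634  0.027     ] 0.11480814239745883
lid ((362.54718017578125, 241.0974884033203), 14.007525444030762) [ 0.50449548 -0.13988145  0.027     ] 0.08484245914492931
arbor [0.41813843 0.27646659 0.096     ]
canister [0.58249278 0.08152409 0.18      ]
```

View pics/c0.png

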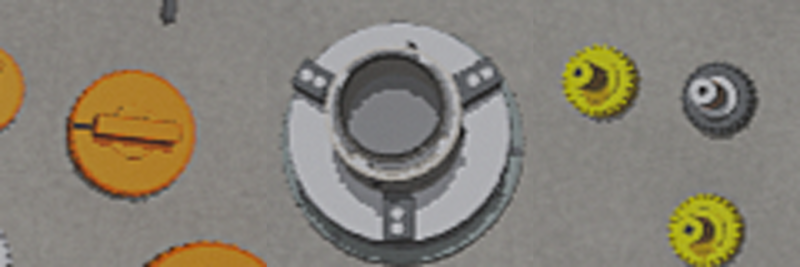

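View pics/c1.png

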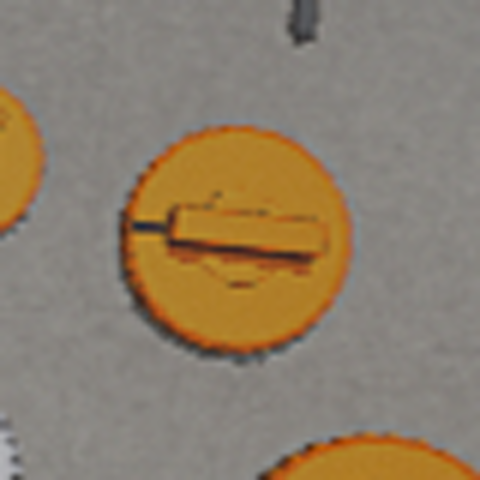

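View pics/c2.png

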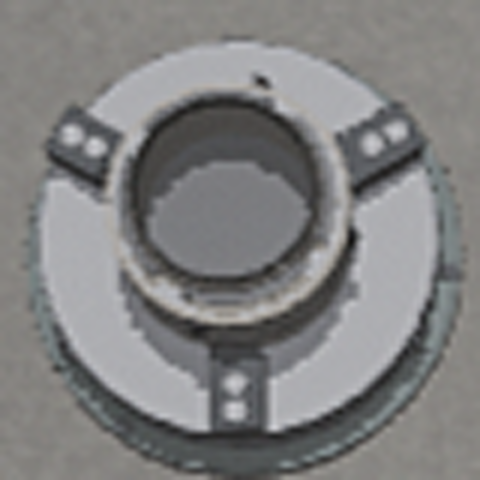

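Crop 1 confirms the middle lid: 114.8 mm measured, with its black pointer at crop (148,227), pointing towards +y. The dark gear has a bright arbor. A closed mark is visible near crop 3 (262,80). I'm moving above the gear to look with the wrist camera.

Call:
step_arm(moves=[[[3.5,-4.7,0],0,0.2],[[7.2,-9.5,0],0,0.2],[[10.9,-14.4,0],0,0.2],[[14.5,-19.2,0],0,0.2],[[18.2,-24.1,0],0,0.2],[[21.8,-28.9,0],0,0.2],[[21.8,-28.9,0],0,0.2]], newtons=60)

```text
clock: 1.02
eef_pos: [0.4196, 0.2735, 0.2306]
ee_rot: [179.9, -0.0, -19.8]
wrist_force: [-0.6, 0.7, -0.0]
width: 0.598
```

Run:
```python
from h import *
for i in range(1):
    s=manip.sense(); im=manip.snapshot("wrist"); cv2.imwrite("pics/w1.png",im); np.save("w1.npy",s,allow_pickle=True)
print(s["clock"],s["eef_pos"],s["ee_rot"],s["joint_positions"],s["width"],s["qvel"])
c=cam("wrist",s); print(proj([.418,.2765,.096],c))
cv2.imwrite("pics/side1.png",manip.snapshot("side"))
```

```text
1.025 [0.41956555 0.27348444 0.23061788] [ 1.79916107e+02 -3.07893457e-02 -1.97770558e+01] [ 5.62359784e+01 -1.29149137e+01 -9.42537341e+00  5.02506146e-02
 -9.35635027e+01  1.39900342e+01] 0.5977697071533583 [ 4.06758314  0.42304406  0.19845474 -0.74295988  0.36910944 -2.50322413]
[316.26781173 230.49567397]
```

View pics/w1.png

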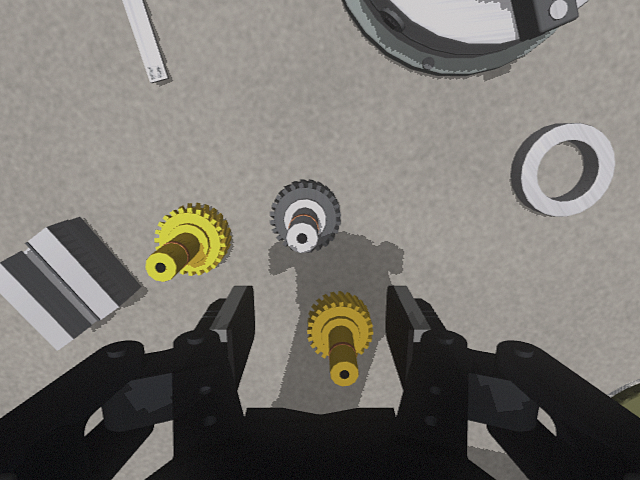

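View pics/side1.png

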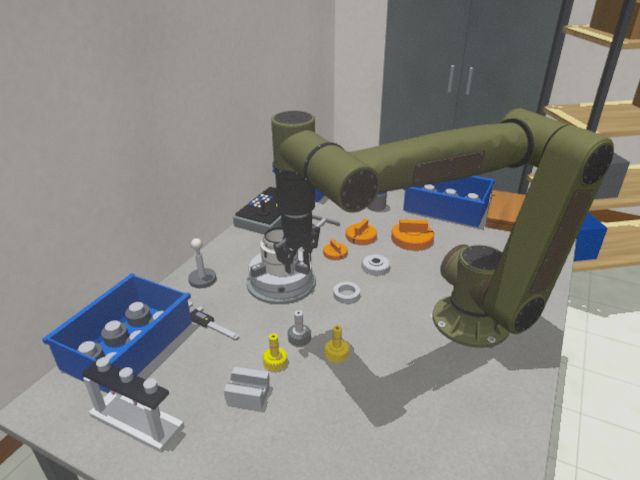

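The wrist view shows the dark gear's arbor top at (302,238), with the yellow look-alikes at (162,267) and (344,375). The side view shows the arbor top at about (298,314).

Run:
```python
from h import *
s=np.load("w1.npy",allow_pickle=True).item(); c=cam("wrist",s)
print("wrist",onz((302,238),.096,c))
im=cv2.imread("pics/side1.png"); 
cv2.imwrite("pics/c3.png",cv2.resize(im[290:350,265:345],(800,600),interpolation=cv2.INTER_CUBIC))
im=cv2.imread("pics/top0.png"); g=cv2.resize(im[245:295,190:250],(720,600),interpolation=cv2.INTER_CUBIC);cv2.imwrite("pics/c4.png",g)
s=manip.sense();print(s["eef_pos"],s["ee_rot"])
```

```text
wrist [0.41618945 0.28834985 0.096     ]
[0.41801011 0.27599702 0.23026465] [ 1.79916258e+02  1.63734860e-02 -1.95652191e+01]
```

View pics/c3.png

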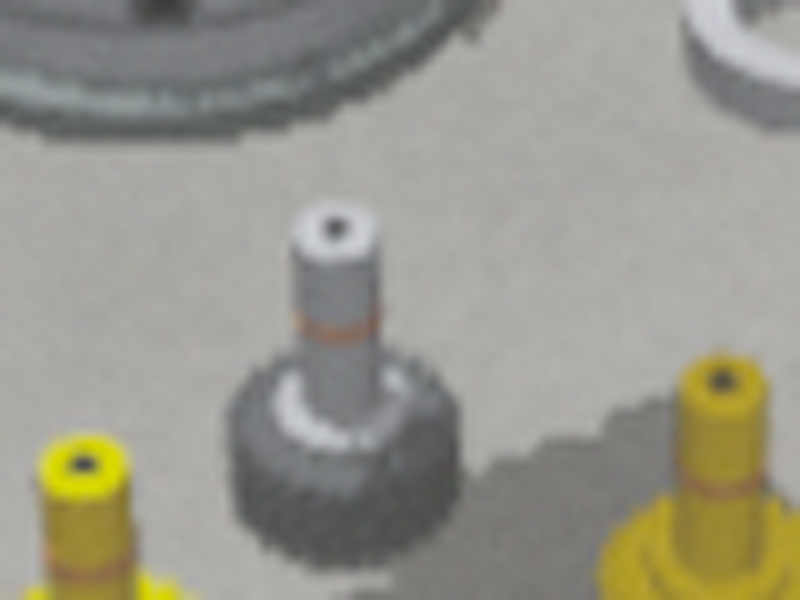

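View pics/c4.png

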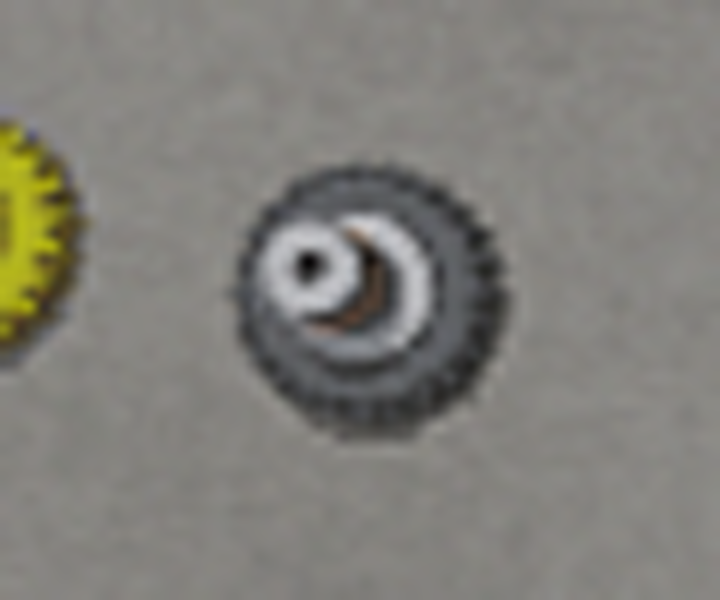

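Top crop: arbor hole at (310,265), which is top pixel (215.8,267.1). Side crop: hole at (335,228), which is side pixel (298.5,312.8). I'll cross-check both against the wrist view.

Run:
```python
from h import *
print("top",onz((215.8,267.1),.096,cam("top")))
print("side",onz((298.5,312.8),.096,cam("side")))
# fixed px centers correction (-0.5)
s=np.load("w1.npy",allow_pickle=True).item(); print("wrist w/ settled pose"); 
s2=manip.sense()
print(onz((302,238),.096,cam("wrist",s2)))
s2=manip.sense();im=manip.snapshot("wrist");cv2.imwrite("pics/w2.png",im[160:320,220:400])
```

```text
top [0.4148175  0.28846193 0.096     ]
side [0.41530202 0.287998   0.096     ]
wrist w/ settled pose
[0.41455896 0.29084119 0.096     ]
```

View pics/w2.png

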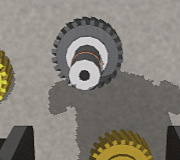

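The three views agree within about 1 mm: arbor at (0.415, 0.2885). Descending to grip height, then closing.

Call:
step_arm(moves=[[[-0.3,1.25,-4],0,0.2],[[-0.3,1.25,-9],0,0.2],[[-0.3,1.25,-14],0,0.2],[[-0.3,1.25,-16.9],0,0.2],[[-0.3,1.25,-16.9],0,0.2]], newtons=70)

```text
clock: 1.8
eef_pos: [0.4128, 0.289, 0.0587]
ee_rot: [179.6, 0.1, -19.4]
wrist_force: [0.1, 1.4, 0.4]
width: 0.598
```

Call:
step_arm(moves=[[[0,0,0],0,-1],[[0,0,0],0,-1],[[0,0,0],0,-1],[[0,0,0],0,-1],[[0,0,0],0,-1]], newtons=70)

```text
clock: 2.42
eef_pos: [0.4132, 0.2899, 0.0605]
ee_rot: [179.8, 0.1, -19.3]
wrist_force: [-2.9, -0.1, 6.6]
width: 0.265
```

Call:
step_arm(moves=[[[0,0,3],0,-1],[[0,0,8],0,-1],[[0,0,14],0,-1],[[0,0,20],0,-1],[[0,0,24],0,-1],[[0,0,24],0,-1]])

```text
clock: 3.18
eef_pos: [0.4137, 0.2904, 0.3032]
ee_rot: [-179.9, 0.0, -19.4]
wrist_force: [0.1, 0.0, -6.3]
width: 0.266
```

Run:
```python
from h import *
s=manip.sense(); a=manip.snapshot("side"); b=manip.snapshot("top"); w=manip.snapshot("wrist")
cv2.imwrite("pics/side2.png",a);cv2.imwrite("pics/top2.png",b);cv2.imwrite("pics/wr3.png",w)
print(s["clock"],s["eef_pos"],s["ee_rot"],s["wrist_force"])
r=np.zeros((480,800,3),np.uint8); r[:240,:400]=cv2.resize(a,(400,240)) if 0 else 0
cv2.imwrite("pics/c5.png",cv2.resize(a[215:305,230:350],(800,600),interpolation=cv2.INTER_CUBIC))
cv2.imwrite("pics/c6.png",cv2.resize(b[165:255,238:338],(667,600),interpolation=cv2.INTER_CUBIC))
```

```text
3.175 [0.41371471 0.29042049 0.30315822] [-1.79933645e+02  1.95240138e-02 -1.93602933e+01] [ 0.10363062  0.04387531 -6.28995612]
```

View pics/c5.png

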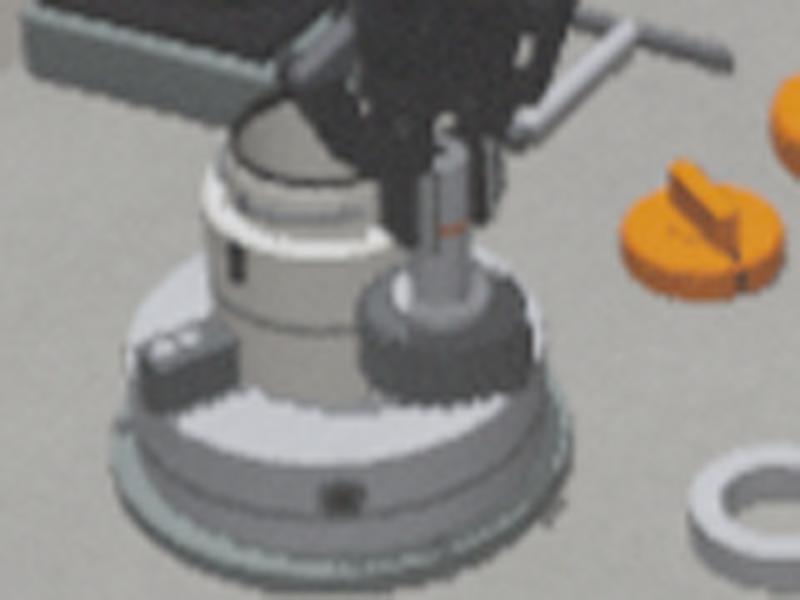

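View pics/c6.png

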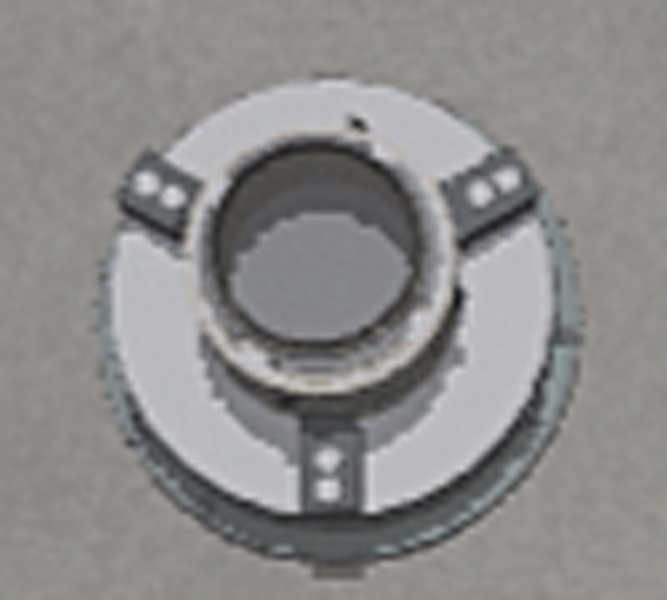

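View pics/wr3.png

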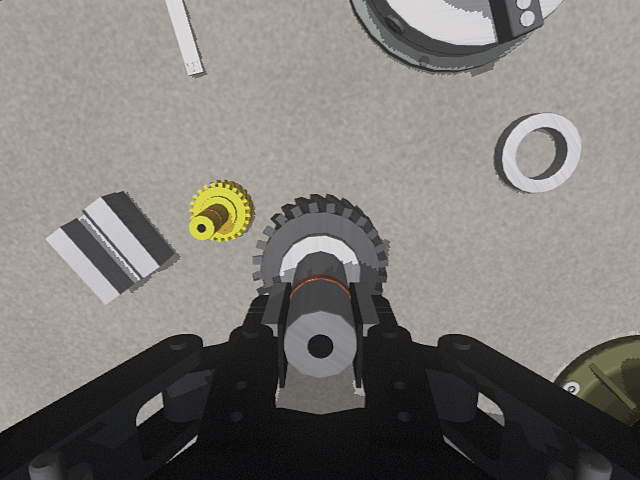

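The gear hangs straight in the fingers: 22.6 mm opening and 6.3 N of weight. The side view shows a closed mark at side crop (236,260), plus the canister and its rim. The top view shows the seal ring centred near crop (316,242) and a mark at (357,122). I'll stop short of the canister so the wrist camera sees it beyond the gear.

Call:
step_arm(moves=[[[1.2,-2.9,0],0,-1],[[3.0,-7.0,0],0,-1],[[4.9,-11.4,0],0,-1],[[6.5,-15.2,0],0,-1],[[7.4,-17.5,0],0,-1],[[7.4,-17.5,0],0,-1],[[7.4,-17.5,0],0,-1]])

```text
clock: 4.2
eef_pos: [0.4859, 0.115, 0.2957]
ee_rot: [179.5, 0.4, -19.3]
wrist_force: [-0.1, 0.5, -6.2]
width: 0.265
```

Run:
```python
from h import *
s=manip.sense(); w=manip.snapshot("wrist"); cv2.imwrite("pics/wr4.png",w); np.save("wr4.npy",s,allow_pickle=True)
print(s["clock"],s["eef_pos"],s["ee_rot"],s["qvel"],s["joint_positions"])
ct=cam("top")
f=667/100
print("rim top",onz((238+316/f,165+242/f),.184,ct), 2*onz((238+420/f,165+242/f),.184,ct)[1]-2*onz((238+316/f,165+242/f),.184,ct)[1])
m=onz((238+357/f,165+122/f),.152,ct); print("mark",m)
g=800/120; print("mark side",onz((230+236/g,215+260/g),.152,cam("side")))
```

```text
4.2 [0.48591922 0.11504656 0.29570413] [179.48444238   0.36915611 -19.32557518] [ 0.8692245  -0.28490853  0.71543006  0.14969582 -0.05734163  0.12839857] [ 3.64813662e+01 -1.15257998e+01 -1.41489137e+00 -1.58801348e-02
 -1.00744808e+02  3.41918452e+01]
rim top [0.59207355 0.085953   0.184     ] -0.08604202046931063
mark [0.65066995 0.0716078  0.152     ]
mark side [0.59872171 0.15516392 0.152     ]
```

View pics/wr4.png

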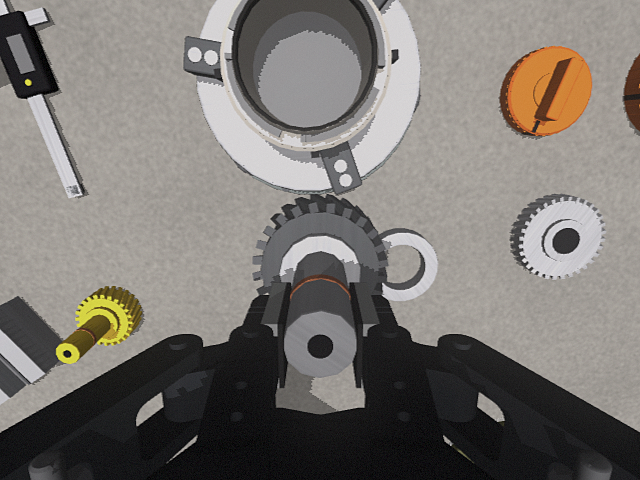

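The wrist view shows the canister at about (308,60) with its far rim cut off, and a mark near (398,55). I'll step back 3 cm so the whole rim shows.

Call:
step_arm(moves=[[[-3.0,1.0,0.5],0,-1],[[-3.0,1.0,0.5],0,-1],[[-3.0,1.0,0.5],0,-1],[[-3.0,1.0,0.5],0,-1]])

```text
clock: 4.75
eef_pos: [0.456, 0.1256, 0.3007]
ee_rot: [179.5, 0.4, -19.3]
wrist_force: [0.6, 0.1, -6.0]
width: 0.261
```

Run:
```python
from h import *
s=manip.sense(); w=manip.snapshot("wrist"); cv2.imwrite("pics/wr5.png",w); np.save("wr5.npy",s,allow_pickle=True)
print(s["clock"],s["eef_pos"],s["ee_rot"],s["qvel"])
cv2.imwrite("pics/c7.png",cv2.resize(w[0:210,190:450],(780,630)[:2],interpolation=cv2.INTER_CUBIC)[:600])
```

```text
4.75 [0.45602478 0.12555918 0.30066157] [179.4723311    0.36876598 -19.27105539] [-0.48311743  0.20996197  0.10731896 -0.04849039 -0.0430957   0.01359648]
```

View pics/c7.png

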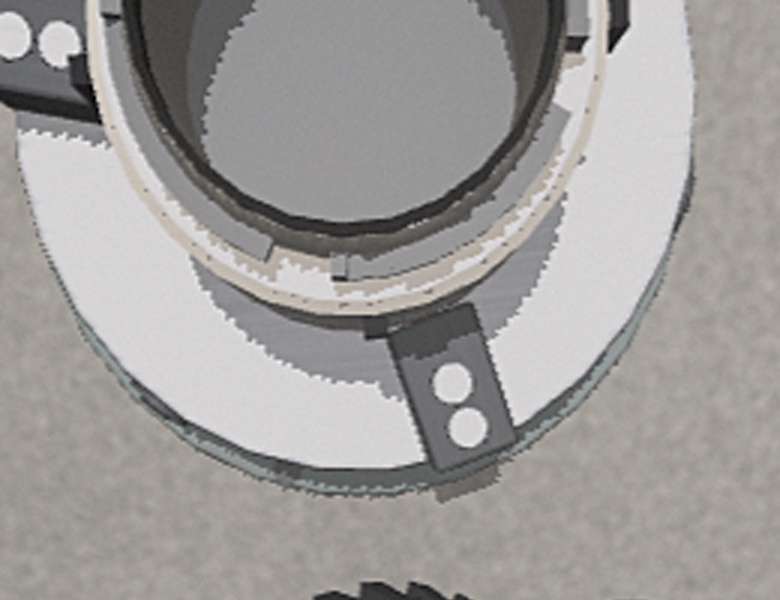

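Wrong direction: stepping back pushes the canister up in the image. The earlier wr4 view is nearly complete, so I'll use that.

Run:
```python
from h import *
w=cv2.imread("pics/wr4.png")
cv2.imwrite("pics/c8.png",cv2.resize(w[0:180,195:435],(800,600),interpolation=cv2.INTER_CUBIC))
g=cv2.cvtColor(w,cv2.COLOR_BGR2GRAY)
m=(g[0:170,215:410]<55).astype(np.uint8)*255
cv2.imwrite("pics/c9.png",cv2.resize(m,None,fx=3,fy=3))
```

```text
(no output)
```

View pics/c8.png

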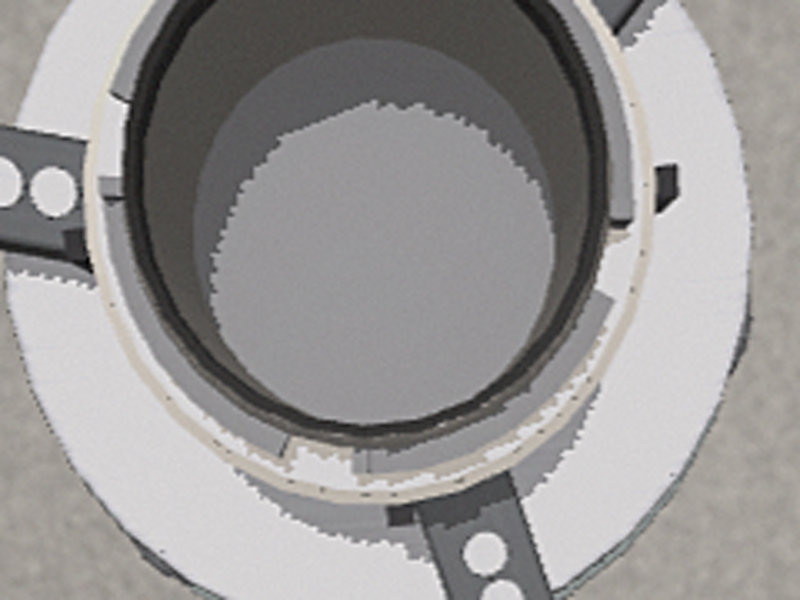

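View pics/c9.png

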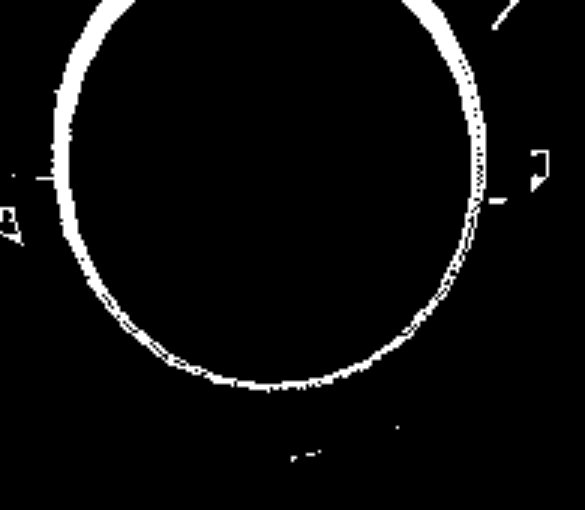

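Run:
```python
from h import *
from scipy.optimize import least_squares
w=cv2.imread("pics/wr4.png"); s=np.load("wr4.npy",allow_pickle=True).item(); c=cam("wrist",s)
g=cv2.cvtColor(w,cv2.COLOR_BGR2GRAY)
m=(g<55).astype(np.uint8); m[170:]=0; m[:,:228]=0; m[:,380:]=0
ys,xs=np.nonzero(m)
# outer & inner boundary by angle about (308,55)
a=np.arctan2(ys-55,xs-308); r=np.hypot(ys-55,xs-308)
for name,fn,z in (("outer",np.max,.182),("inner",np.min,.184)):
    pts=[]
    for k in np.linspace(-.5,np.pi+.5,60):
        sel=(abs(a-k)<.05)|(abs(a-k+2*np.pi)<.05); sel&=(ys>3)&(r>60)&(r<95)
        if sel.sum()>2:
            rr=fn(r[sel]); i=np.nonzero(sel)[0][np.argmin(abs(r[sel]-rr))]; pts.append(onz((xs[i],ys[i]),z,c)[:2])
    pts=np.array(pts)
    f=lambda p:np.hypot(*(pts-p[:2]).T)-p[2]
    q=least_squares(f,[.59,.085,.042],loss='soft_l1',f_scale=.001); print(name,len(pts),q.x,np.abs(q.fun).mean())
C=q.x[:2]
for px,z in (((195+666/3.333,188/3.333),.152),((195+668/3.333,168/3.333),.163),((195+660/3.333,207/3.333),.141)):
    P=onz(px,z,c)[:2]; v=P-C; print("mark",P,np.hypot(*v),np.degrees(np.arctan2(v[1],v[0])))
f=667/100; ct=cam("top")
P=onz((238+357/f,165+122/f),.152,ct)[:2]; v=P-C; print("top mark",np.hypot(*v),np.degrees(np.arctan2(v[1],v[0])))
# side mark with radius constraint
gg=800/120; o,d=ray((230+236/gg,215+260/gg),cam("side"))
for z in (.148,.152,.156):
    P=(o+d*(z-o[2])/d[2])[:2]; v=P-C; print("side mark",z,np.hypot(*v),np.degrees(np.arctan2(v[1],v[0])))
# rim in top image
```

```text
outer 60 [0.59395679 0.08598618 0.04363016] 0.00028573438764673817
inner 60 [0.59203283 0.08633428 0.04023238] 9.693123720947485e-05
mark [0.57790802 0.02763979] 0.06037013385100103 -103.53092636351661
mark [0.5801822  0.02881887] 0.05872359094988194 -101.64244821857783
mark [0.57580819 0.02732737] 0.0611968539036765 -105.37421071788117
top mark 0.06045809307234366 -14.098027795305905
side mark 0.148 0.0647428724754468 81.11911199869799
side mark 0.152 0.06915389259940162 84.44941570896421
side mark 0.156 0.07377018604731282 87.37180911030104
```

Canister axis is at about (0.5925, 0.0862): wrist and top views agree within 1 mm. Marks are at about -13.6° + k·90°, from wrist and top. Moving over the bore and checking before descending.

Call:
step_arm(moves=[[[3,-0.9,0],0,-1],[[7.5,-2.2,0],0,-1],[[11,-3.2,0],0,-1],[[13.5,-3.9,0],0,-1],[[13.5,-3.9,0],0,-1],[[13.5,-3.9,0],0,-1]])

```text
clock: 5.55
eef_pos: [0.5911, 0.0863, 0.3001]
ee_rot: [179.4, 0.4, -19.3]
wrist_force: [-0.3, 0.2, -5.8]
width: 0.262
```

Run:
```python
from h import *
s=manip.sense(); w=manip.snapshot("wrist"); cv2.imwrite("pics/wr6.png",w)
print(s["clock"],s["eef_pos"],s["ee_rot"],s["qvel"])
cv2.imwrite("pics/side6.png",manip.snapshot("side")[150:330,200:400])
```

```text
5.55 [0.59111173 0.08627776 0.30005584] [179.42011001   0.41920988 -19.31811356] [ 0.66616466 -1.49352467 -0.35005413  0.21728542 -0.09298054  0.00456568]
```

View pics/wr6.png

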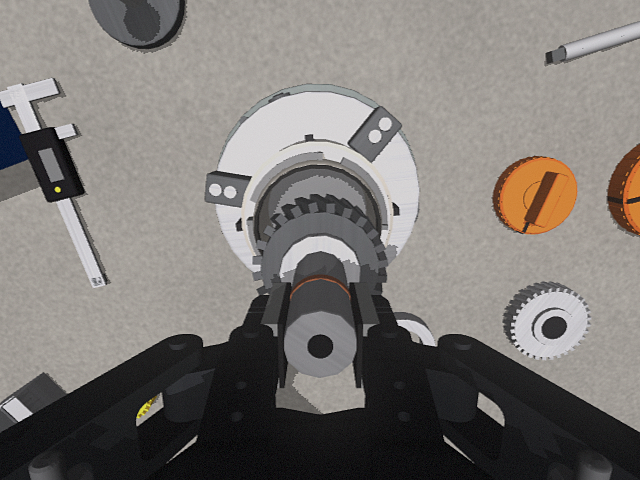

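View pics/side6.png

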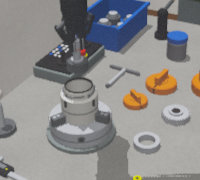

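Run:
```python
from h import *
im=cv2.imread("pics/side6.png"); cv2.imwrite("pics/side6b.png",cv2.resize(im,(800,720),interpolation=cv2.INTER_CUBIC)[:600])
for P in ([.592,.086,.24],[.592,.086,.32],[.592,.086,.184],[.592,.086,0]): print(P,proj(P,cam("side"))-[200,150])
s=manip.sense(); print(s["eef_pos"]); c=cam("wrist",s); 
for P in ([.592,.086,.24],[.592,.086,.336],[.592,.086,.184]): print(P,proj(P,c))
```

```text
[0.592, 0.086, 0.24] [77.68402066 68.58420615]
[0.592, 0.086, 0.32] [76.32240423 44.83466131]
[0.592, 0.086, 0.184] [78.59118692 84.40715387]
[0.592, 0.086, 0] [ 81.33374513 132.24331934]
[0.59078607 0.08651994 0.3009233 ]
[0.592, 0.086, 0.24] [319.00253202 255.85189564]
[0.592, 0.086, 0.336] [321.70059126 352.48290124]
[0.592, 0.086, 0.184] [318.2891141  230.30082912]
```

View pics/side6b.png

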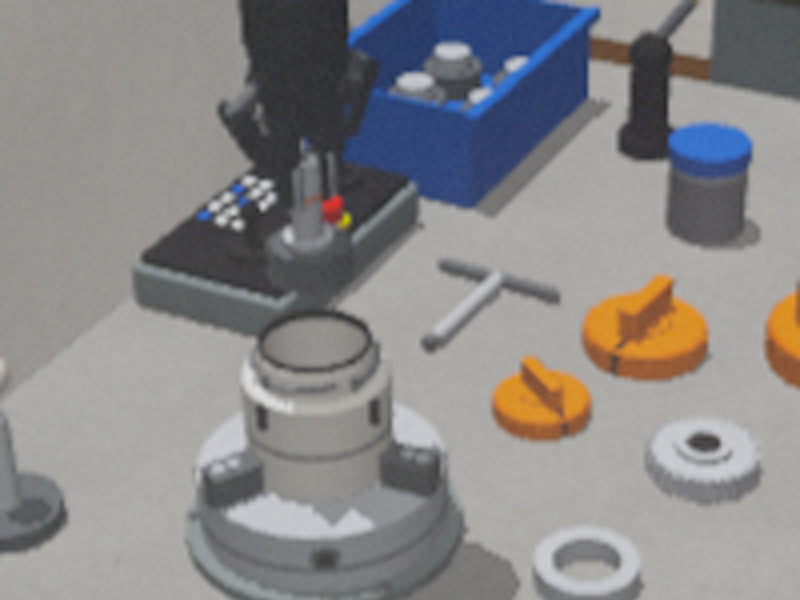

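The gear is centred over the bore: side crop has the gear at (310,262) and the rim at (314,340), as projected. Lowering it.

Call:
step_arm(moves=[[[0,0,-3],0,-1],[[0.05,0,-6.5],0,-1],[[0.05,0,-10],0,-1],[[0.05,0,-13],0,-1],[[0.05,0,-15],0,-1],[[0.05,0,-15],0,-1]])

```text
clock: 6.4
eef_pos: [0.5904, 0.0865, 0.1497]
ee_rot: [179.4, 0.5, -19.2]
wrist_force: [-0.9, 0.8, -5.2]
width: 0.265
```

Call:
step_arm(moves=[[[0,0,-0.4],0,-1],[[0,0,-0.7],0,-1],[[0,0,-0.9],0,-1],[[0,0,-0.9],0,-1]])

```text
clock: 6.9
eef_pos: [0.5904, 0.0865, 0.1408]
ee_rot: [179.4, 0.5, -19.2]
wrist_force: [-1.3, -0.1, -5.3]
width: 0.262
```

Gear bottom is about 2 mm above the floor. I'll creep down to contact.

Call:
step_arm(moves=[[[0,0,-0.1],0,-1],[[0,0,-0.2],0,-1],[[0,0,-0.25],0,-1],[[0,0,-0.25],0,-1]])

```text
clock: 7.4
eef_pos: [0.5906, 0.0865, 0.1389]
ee_rot: [179.4, 0.4, -19.2]
wrist_force: [-1.5, 0.4, -2.7]
width: 0.262
```

Call:
step_arm(moves=[[[0,0,-0.1],0,-1],[[0,0,-0.15],0,-1],[[0,0,-0.15],0,-1]])

```text
clock: 7.78
eef_pos: [0.5907, 0.0864, 0.1389]
ee_rot: [179.4, 0.4, -19.2]
wrist_force: [-4.5, 1.1, 5.5]
width: 0.263
```

In contact with the floor, net upward force about 11 N. I'll open partway, staying within the bore, and rise.

Call:
step_arm(moves=[[[0,0,0.1],0,-0.3],[[0,0,0.1],0,-0.15],[[0,0,0.1],0,-0.1],[[0,0,0.1],0,-0.1]])

```text
clock: 8.28
eef_pos: [0.5911, 0.086, 0.1403]
ee_rot: [179.4, 0.3, -19.3]
wrist_force: [0.6, -2.5, 2.6]
width: 0.449
```

Call:
step_arm(moves=[[[0,0,2],0,-0.1],[[0,0,5],0,-0.1],[[0,0,10],0,-0.1],[[0,0,15],0,0],[[-1,-3,17],0,0],[[-2,-6,17],0,0]])

```text
clock: 9.02
eef_pos: [0.5714, 0.0258, 0.314]
ee_rot: [179.6, 0.1, -19.2]
wrist_force: [-0.0, -0.3, 0.4]
width: 0.495
```

Run:
```python
from h import *
s=manip.sense(); w=manip.snapshot("wrist"); cv2.imwrite("pics/wr7.png",w);np.save("wr7.npy",s,allow_pickle=True)
print(s["clock"],s["eef_pos"],s["ee_rot"],s["wrist_force"])
```

```text
9.025 [0.57138968 0.02582258 0.3139618 ] [ 1.79600927e+02  6.43621753e-02 -1.91907441e+01] [-0.0227095  -0.2684843   0.39421894]
```

View pics/wr7.png

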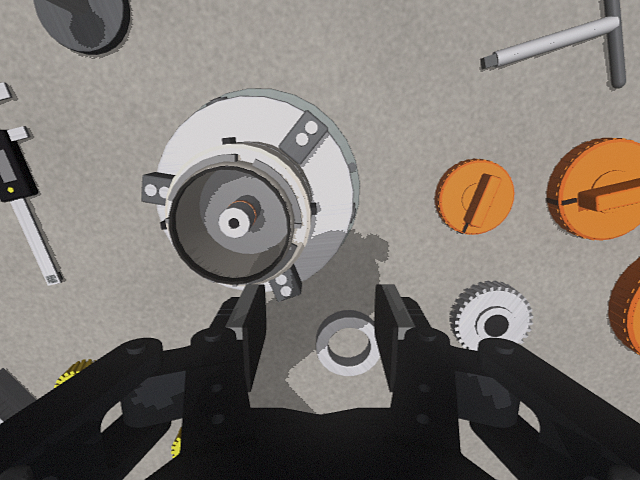

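The gear stands upright in the canister, arbor top at (235,222). Marks at (228,141), (315,208) and (165,225). The middle lid is at (595,187) in this view, with the pointer at (570,203). Computing the marks again, then moving over the lid.

Run:
```python
from h import *
w=cv2.imread("pics/wr7.png"); cv2.imwrite("pics/c10.png",cv2.resize(w[120:300,140:340],(667,600),interpolation=cv2.INTER_CUBIC))
s=np.load("wr7.npy",allow_pickle=True).item(); c=cam("wrist",s); C=np.array([.592,.0862])
for px in ((228,141),(315,208),(165,225)):
    P=onz(px,.155,c)[:2]; v=P-C; print(np.hypot(*v),np.degrees(np.arctan2(v[1],v[0])))
c=cam("top"); a=onz((370+148/6,215+227/6),.027,c); b=onz((409,254.5),.027,c); print("ptr",a-b,np.degrees(np.arctan2(*(a-b)[1::-1])))
a=onz((370+175/6,215+222/6),.059,c); b=onz((370+325/6,215+240/6),.059,c); print("bar",np.degrees(np.arctan2(*(a-b)[1::-1])))
```

```text
0.06099069119356222 -15.508447089098704
0.06202700462667636 -100.15613681870504
0.05786150557940759 74.63560668810793
ptr [0.00455253 0.04325876 0.        ] 83.99232852107245
bar 83.77818838514581
```

View pics/c10.png

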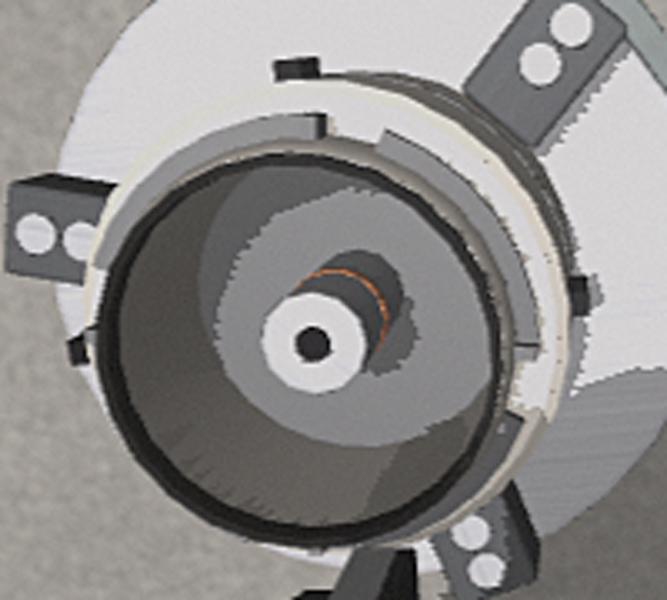

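Call:
step_arm(moves=[[[-1,-3,-0.5],-0.17,0.3],[[-2.5,-7,-1.5],-0.34,0.3],[[-4,-12,-2.5],-0.52,0.3],[[-5.5,-16.5,-3.5],-0.7,0.3],[[-7,-21,-4.5],-0.87,0.3],[[-8.5,-25,-5],-1.04,0.3],[[-9.8,-28.5,-5.5],-1.21,0.3],[[-10.6,-30.6,-5.5],-1.36,0.3]])

```text
clock: 10.07
eef_pos: [0.4636, -0.2842, 0.2594]
ee_rot: [179.6, 0.1, -97.6]
wrist_force: [1.3, 0.1, 0.2]
width: 0.646
```

Call:
step_arm(moves=[[[0,0,0],0,0.3],[[0,0,0],0,0.3]])

```text
clock: 10.32
eef_pos: [0.4639, -0.2838, 0.26]
ee_rot: [179.6, 0.1, -97.5]
wrist_force: [0.4, -0.3, 0.1]
width: 0.651
```

Run:
```python
from h import *
s=manip.sense(); w=manip.snapshot("wrist"); cv2.imwrite("pics/wr8.png",w);np.save("wr8.npy",s,allow_pickle=True)
print(s["clock"],s["eef_pos"],s["ee_rot"],s["wrist_force"],s["qvel"],s["joint_positions"])
```

```text
10.325 [ 0.46394095 -0.28380832  0.26001804] [ 1.79611058e+02  1.20588040e-01 -9.74783122e+01] [ 0.36420854 -0.30042455  0.13967303] [ 0.79872225  0.02013144 -0.48234086 -0.03759808  0.09671282  0.0312038 ] [-10.34434872  -5.58366977   0.16733631  -0.10157081 -96.14548168
   2.85591995]
```

View pics/wr8.png

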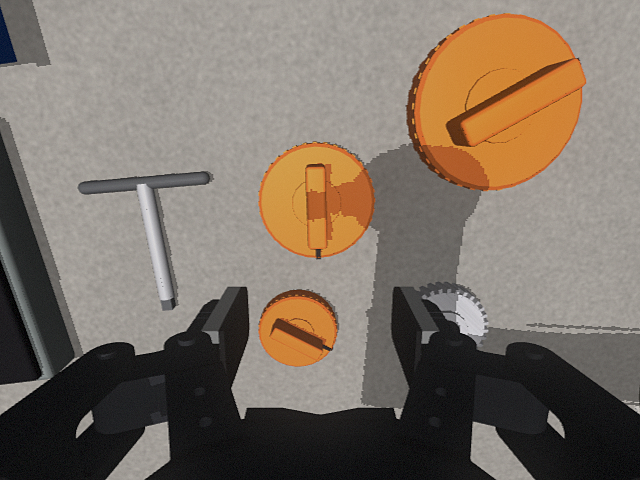

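The wrist view shows the middle lid at (316,200) with its bar upright and the pointer at (318,254). The small lid is at (298,328) and the large one at (497,100).

Run:
```python
from h import *
w=cv2.imread("pics/wr8.png"); s=np.load("wr8.npy",allow_pickle=True).item(); c=cam("wrist",s)
cv2.imwrite("pics/c11.png",cv2.resize(w[130:270,250:390],(600,600),interpolation=cv2.INTER_CUBIC))
hsv=cv2.cvtColor(w,cv2.COLOR_BGR2HSV); m=cv2.inRange(hsv,(5,150,60),(17,255,255)); m[270:]=0;m[:,385:]=0;m[:,:240]=0
m=cv2.morphologyEx(m,cv2.MORPH_CLOSE,np.ones((9,9)))
k=max(cv2.findContours(m,0,2)[0],key=cv2.contourArea); e=cv2.minEnclosingCircle(k); print(e)
P=onz(e[0],.02,c);Q=onz((e[0][0]+e[1],e[0][1]),.02,c);print("lid",P,2*np.linalg.norm(P-Q))
print("lid@27",onz(e[0],.027,c))
p=onz((318,254),.027,c);v=p-P;print("ptr",v,np.degrees(np.arctan2(v[1],v[0])))
```

```text
((316.38116455078125, 199.4327392578125), 58.232749938964844)
lid [ 0.46662993 -0.28553513  0.02      ] 0.11562836265214174
lid@27 [ 0.46646684 -0.2867118   0.027     ]
ptr [0.00554183 0.05425013 0.007     ] 84.16727486464792
```

View pics/c11.png

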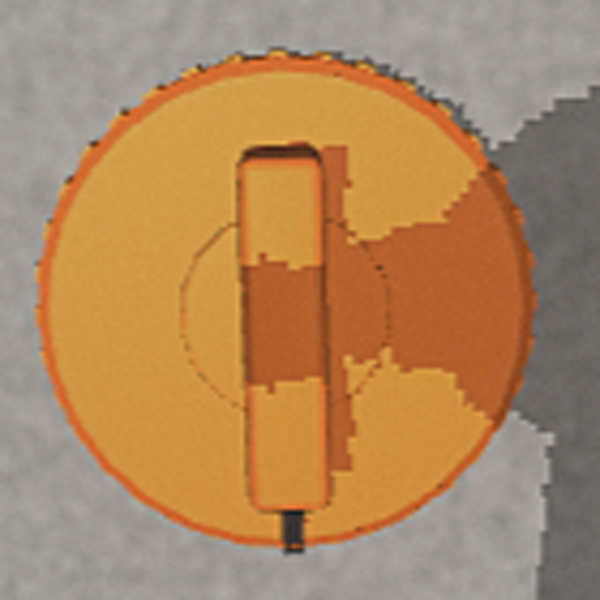

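Run:
```python
from h import *
s=np.load("wr8.npy",allow_pickle=True).item(); c=cam("wrist",s); f=600/140
g=lambda x,y:(250+x/f,130+y/f)
print("bar",onz(g(285,334),.059,c)); a=onz(g(282,162),.059,c);b=onz(g(288,508),.059,c);v=b-a;print(np.linalg.norm(v),np.degrees(np.arctan2(v[1],v[0])))
print("face",onz(g(287,308),.027,c)); print(manip.sense()["eef_pos"],manip.sense()["ee_rot"])
```

```text
bar [ 0.46662712 -0.28445628  0.059     ]
0.07352447099975706 83.42296381982987
face [ 0.466216   -0.28426195  0.027     ]
[ 0.46406298 -0.28355429  0.2598719 ] [ 1.79605016e+02  1.20778549e-01 -9.74574464e+01]
```

Lid is at (0.4665, -0.2845) with the pointer at about 84°. Descending onto the bar.

Call:
step_arm(moves=[[[0.25,-0.1,-5],0.02,0.1],[[0.25,-0.1,-11],0.02,0.1],[[0.25,-0.1,-17],0.02,0.1],[[0.25,-0.1,-21],0.02,0.1],[[0.25,-0.1,-22.7],0.02,0.1],[[0.25,-0.1,-22.7],0.02,0.1]], newtons=40)

```text
clock: 11.12
eef_pos: [0.4667, -0.2842, 0.0329]
ee_rot: [179.5, 0.1, -96.2]
wrist_force: [0.4, -0.8, 1.1]
width: 0.552
```

Call:
step_arm(moves=[[[0,0,0],0,-0.3],[[0,0,0],0,-1],[[0,0,0],0,-1],[[0,0,0],0,-1],[[0,0,0],0,-1]])

```text
clock: 11.75
eef_pos: [0.468, -0.2846, 0.0352]
ee_rot: [179.8, 0.1, -96.2]
wrist_force: [-1.6, 2.3, 6.1]
width: 0.207
```

Call:
step_arm(moves=[[[0,0,3],0,-1],[[0,0,8],0,-1],[[0,0,14],0,-1],[[0,0,19],0,-1],[[0,1,22.5],0.04,-1],[[1,3.5,23.5],0.1,-1],[[2.2,7,23.5],0.2,-1],[[3.5,11,23.5],0.3,-1]])

```text
clock: 12.75
eef_pos: [0.5031, -0.1736, 0.2704]
ee_rot: [179.8, 0.1, -78.9]
wrist_force: [1.1, 0.0, -1.7]
width: 0.203
```

Call:
step_arm(moves=[[[1.6,4.8,0],0.08,-1],[[3.2,9.6,0],0.16,-1],[[4.8,14.4,0],0.22,-1],[[6.4,19,0],0.28,-1],[[7.6,23,0],0.32,-1],[[8.7,26,0],0.34,-1],[[8.7,26,0],0.34,-1],[[8.7,26,0],0.34,-1]])

```text
clock: 13.75
eef_pos: [0.59, 0.0861, 0.2704]
ee_rot: [179.8, 0.1, -59.4]
wrist_force: [-0.5, -0.5, -2.5]
width: 0.207
```

Run:
```python
from h import *
s=manip.sense(); w=manip.snapshot("wrist"); cv2.imwrite("pics/wr9.png",w);np.save("wr9.npy",s,allow_pickle=True)
cv2.imwrite("pics/side9.png",manip.snapshot("side"))
print(s["clock"],s["eef_pos"],s["ee_rot"],s["wrist_force"],s["width"],s["joint_positions"])
```

```text
13.75 [0.58997095 0.08609779 0.27035583] [ 1.79770069e+02  8.58182267e-02 -5.94154054e+01] [-0.52570504 -0.53314524 -2.46431802] 0.20691553129803264 [ 2.75007561e+01  2.40393277e+00  9.06458828e+00 -7.38578059e-02
 -9.68948644e+01  3.07529411e+00]
```

View pics/wr9.png

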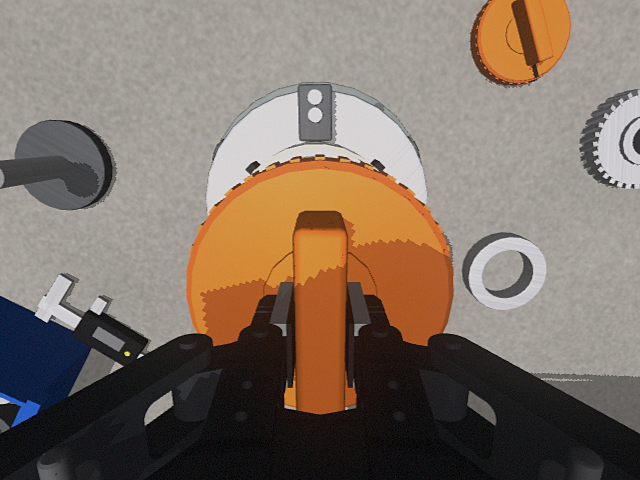

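View pics/side9.png

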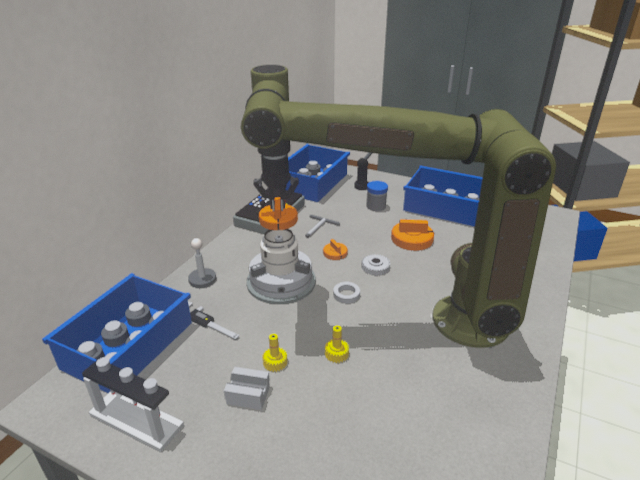

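The lid is held level over the canister. The bar is centred in the fingers, and marks at (253,168) and (378,166) sit nearly symmetric about the tool's x axis, so the pointer is about 45° clockwise of a mark. I'll check the lid centre in hand and the canister axis.

Run:
```python
from h import *
from scipy.optimize import least_squares
w=cv2.imread("pics/wr9.png"); s=np.load("wr9.npy",allow_pickle=True).item(); c=cam("wrist",s)
hsv=cv2.cvtColor(w,cv2.COLOR_BGR2HSV); m=cv2.inRange(hsv,(5,130,60),(17,255,255)); m[:,470:]=0; m[335:]=0
k=max(cv2.findContours(m,0,1)[0],key=cv2.contourArea)[:,0]
# per column topmost / per row extremes
pts=[]
for y in range(230,320,4):
    xs=np.nonzero(m[y])[0]; pts+= [(xs[0],y),(xs[-1],y)]
pts=np.array(pts,float)
z0=s["eef_pos"][2]-.035
for z in (z0+.027,z0+.02):
    P=np.array([onz(p,z,c)[:2] for p in pts]); q=least_squares(lambda p:np.hypot(*(P-p[:2]).T)-p[2],[.59,.086,.057],loss='soft_l1',f_scale=.001)
    print(q.x,np.abs(q.fun).max())
C=np.array([.592,.0862])
for px in ((253,168),(378,166)):
    P=onz(px,.152,c)[:2]; v=P-C; print(np.hypot(*v),np.degrees(np.arctan2(v[1],v[0])))
```

```text
[0.59171753 0.08490376 0.05532995] 0.0004724331285919578
[0.59014022 0.08748979 0.05789941] 0.0004945522397058408
0.060514844189558 -14.47902060467175
0.059599394729403204 -101.57492124385529
```

Call:
step_arm(moves=[[[0.15,0,-1.5],0,-1],[[0.15,0,-3],0,-1],[[0.15,0,-4.2],0,-1],[[0.15,0,-5],0,-1],[[0.15,0,-5.5],0,-1],[[0.15,0,-5.8],0,-1],[[0.15,0,-5.8],0,-1]])

```text
clock: 14.72
eef_pos: [0.5915, 0.0856, 0.2128]
ee_rot: [179.8, 0.1, -59.5]
wrist_force: [0.1, 0.3, -1.7]
width: 0.201
```

Call:
step_arm(moves=[[[0,0,-0.2],0,-1],[[0,0,-0.4],0,-1],[[0,0,-0.6],0,-1],[[0,0,-0.7],0,-1],[[0,0,-0.7],0,-1]])

```text
clock: 15.35
eef_pos: [0.5915, 0.0856, 0.2057]
ee_rot: [179.8, 0.1, -59.5]
wrist_force: [0.2, -0.1, -1.5]
width: 0.203
```

Call:
step_arm(moves=[[[0,0,-0.1],0,-1],[[0,0,-0.2],0,-1],[[0,0,-0.3],0,-1],[[0,0,-0.3],0,-1]])

```text
clock: 15.85
eef_pos: [0.5915, 0.0855, 0.2039]
ee_rot: [179.9, 0.0, -59.5]
wrist_force: [-3.4, -1.0, 4.7]
width: 0.2
```

The lid made contact at about 11 mm below the rim, as expected on the threads. I'll slacken the fingers, rise a little so the lid is free, and check it is square.

Call:
step_arm(moves=[[[0,0,0],0,-0.55],[[0,0,0.2],0,-0.53],[[0,0,0.3],0,-0.53],[[0,0,0.3],0,-0.53]])

```text
clock: 16.35
eef_pos: [0.5916, 0.0855, 0.2068]
ee_rot: [179.9, 0.0, -59.5]
wrist_force: [-0.3, -0.6, -0.1]
width: 0.235
```

```bash
cat > look.py <<'E'
import sys
from h import *
t=sys.argv[1]
s=manip.sense(); a=manip.snapshot("side"); w=manip.snapshot("wrist")
cv2.imwrite(f"pics/s{t}.png",a); cv2.imwrite(f"pics/w{t}.png",w); np.save(f"l{t}.npy",s,allow_pickle=True)
A=cv2.resize(a[180:300,220:340],(480,480),interpolation=cv2.INTER_CUBIC)
W=cv2.resize(w[100:420,160:480],(320,320))
o=np.zeros((480,800,3),np.uint8); o[:,:480]=A; o[:320,480:]=W; cv2.imwrite(f"pics/L{t}.png",o)
print(s["clock"],s["eef_pos"],s["ee_rot"],s["wrist_force"],s["width"])
E
python3 look.py 10
```

```text
16.35 [0.59162187 0.08550692 0.20683454] [ 1.79871384e+02  4.44491462e-02 -5.94575318e+01] [-0.32233518 -0.55315391 -0.07183809] 0.23468757594570255
```

View pics/L10.png

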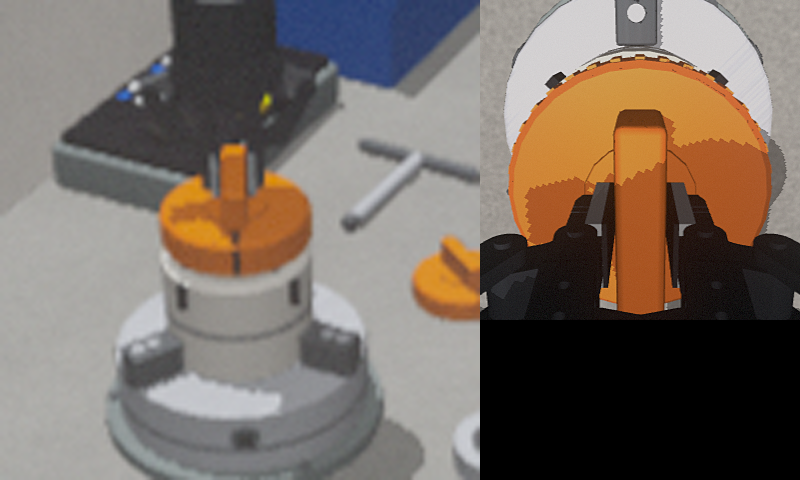

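The lid rests level, with its pointer (crop 237,258) midway between the marks at (182,296) and (295,290). Turning backward.

Call:
step_arm(moves=[[[0,0,0],0.07,-0.53],[[0,0,0],0.15,-0.53],[[0,0,0],0.23,-0.53],[[0,0,0],0.31,-0.53],[[0,0,0],0.39,-0.53],[[0,0,0],0.45,-0.53],[[0,0,0],0.48,-0.53],[[0,0,0],0.48,-0.53]])

```text
clock: 17.45
eef_pos: [0.5919, 0.0854, 0.2077]
ee_rot: [179.9, -0.0, -32.0]
wrist_force: [0.6, 0.8, 4.7]
width: 0.239
```

```bash
python3 look.py 11; python3 -c "
from bench import manip;print(manip.sense()['torque'])"
```

```text
17.45 [0.59191126 0.08537383 0.20765369] [ 1.79913404e+02 -2.68666072e-02 -3.19938557e+01] [0.57499483 0.84426032 4.71555878] 0.238749899814402
[-0.07681447 -0.12076715 -0.19088647]
```

View pics/L11.png

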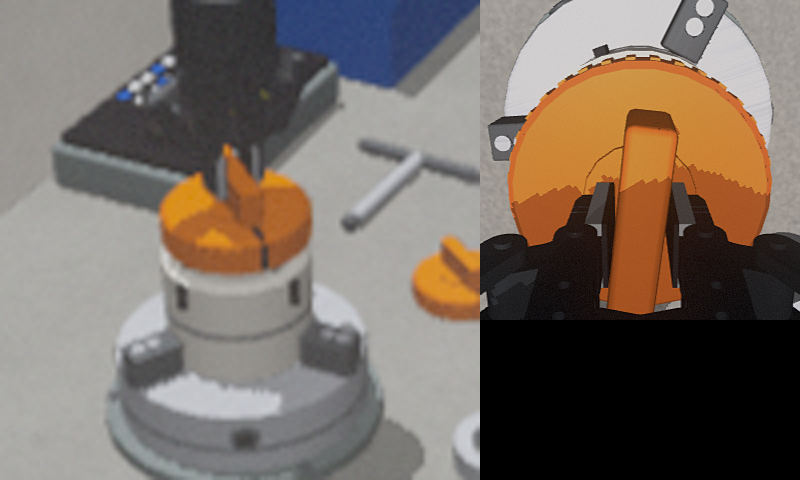

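The lid lags about 6° behind the fingers and hasn't dropped yet. I'll lift the fingers 2 mm so it stays free, and turn on.

Call:
step_arm(moves=[[[0,0,0.2],0.03,-0.53],[[0,0,0.2],0.06,-0.53],[[0,0,0.2],0.1,-0.53],[[0,0,0.2],0.12,-0.53],[[0,0,0.2],0.12,-0.53]])

```text
clock: 18.18
eef_pos: [0.5917, 0.0854, 0.2093]
ee_rot: [179.9, 0.0, -25.1]
wrist_force: [0.8, 0.1, -0.9]
width: 0.234
```

```bash
python3 look.py 12; python3 -c "
from bench import manip;print(manip.sense()['torque'])"
```

```text
18.175 [0.59173841 0.08543013 0.20926795] [ 1.79892245e+02  9.32317350e-03 -2.51270201e+01] [ 0.83781021  0.12153319 -0.86441758] 0.23414680241105276
[0.055059   0.07557049 0.00948497]
```

View pics/L12.png

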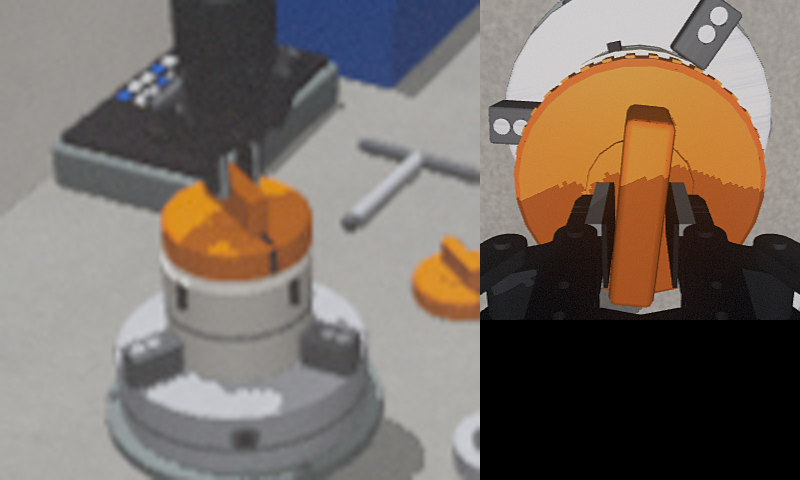

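The lid has dropped about 6–7 mm: its edge is lower in the side view (280 vs 273 in the crop) and its disc is smaller in the wrist view (245 vs 258 px). Following it down and turning forward.

Call:
step_arm(moves=[[[0,0,-0.3],0,-0.53],[[0,0,-0.6],-0.05,-0.53],[[0,0,-0.7],-0.15,-0.53],[[0,0,-0.7],-0.27,-0.53],[[0,0,-0.7],-0.4,-0.53],[[0,0,-0.7],-0.53,-0.53],[[0,0,-0.7],-0.62,-0.53],[[0,0,-0.7],-0.62,-0.53]], newtons=80)

```text
clock: 19.27
eef_pos: [0.5918, 0.0856, 0.2018]
ee_rot: [179.9, 0.0, -60.6]
wrist_force: [1.0, 0.5, -0.9]
width: 0.238
```

```bash
python3 look.py 13; python3 -c "
from bench import manip;print(manip.sense()['torque'])"
```

```text
19.275 [0.59180746 0.08557651 0.20179727] [ 1.79893387e+02  2.13921426e-02 -6.06219726e+01] [ 0.99059746  0.50847015 -0.87178281] 0.2380305949748532
[ 0.19698547 -0.31488988  0.01617376]
```

View pics/L13.png

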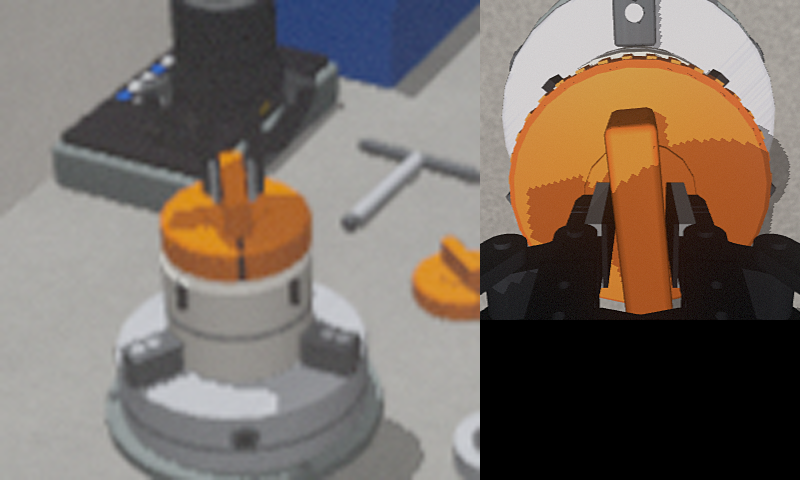

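The lid is turning forward under the threads and staying low. Continuing.

Call:
step_arm(moves=[[[0,0,0],-0.1,-0.53],[[0,0,-0.1],-0.2,-0.53],[[0,0,-0.1],-0.3,-0.53],[[0,0,-0.2],-0.4,-0.53],[[0,0,-0.2],-0.5,-0.53],[[0,0,-0.2],-0.58,-0.53],[[0,0,-0.2],-0.6,-0.53],[[0,0,-0.2],-0.6,-0.53]], newtons=80)

```text
clock: 20.38
eef_pos: [0.5919, 0.0856, 0.2001]
ee_rot: [179.9, 0.0, -94.8]
wrist_force: [0.4, -0.2, 0.3]
width: 0.235
```

```bash
python3 look.py 14; python3 -c "
from bench import manip;print(manip.sense()['torque'])"
```

```text
20.375 [0.59185414 0.08562588 0.20014901] [ 1.79911890e+02  2.15431182e-02 -9.48294074e+01] [ 0.37011504 -0.19421276  0.31482736] 0.23462833580013223
[ 0.27986888 -0.24837032  0.22673992]
```

View pics/L14.png

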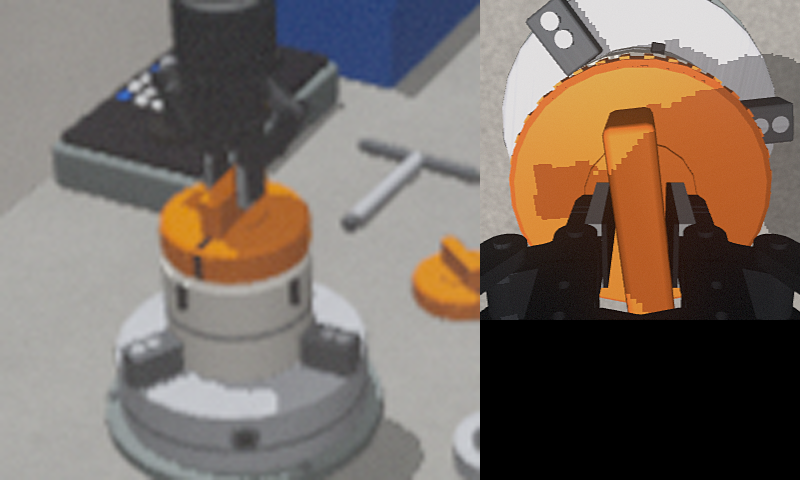

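The pointer (198,268) nears the mark (182,296), about 14° left. Continuing in smaller steps while watching the torque.

Call:
step_arm(moves=[[[0,0,0],-0.06,-0.53],[[0,0,-0.1],-0.12,-0.53],[[0,0,-0.1],-0.18,-0.53],[[0,0,-0.1],-0.22,-0.53],[[0,0,-0.1],-0.22,-0.53]], newtons=80)

```text
clock: 21.1
eef_pos: [0.5919, 0.0856, 0.1994]
ee_rot: [179.9, 0.0, -107.4]
wrist_force: [0.0, -0.4, 1.1]
width: 0.232
```

```bash
python3 look.py 15; python3 -c "
from bench import manip;print(manip.sense()['torque'])"
```

```text
21.1 [0.59192848 0.08556932 0.19941232] [ 1.79933124e+02  2.80441391e-02 -1.07393778e+02] [ 0.0047783  -0.39568624  1.10569152] 0.23229832541073642
[ 0.1344861  -0.03887168  0.17095947]
```

View pics/L15.png

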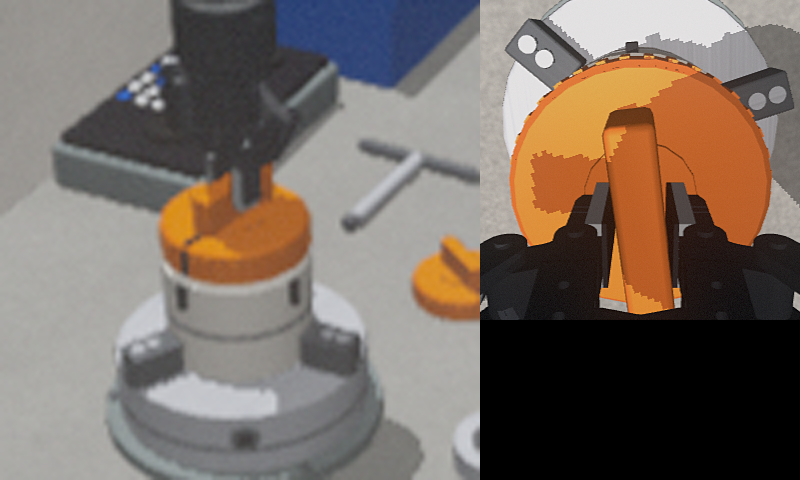

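Pointer (184,262) against mark (182,296): almost there. I'll creep on to the stop.

Call:
step_arm(moves=[[[0,0,0],-0.03,-0.53],[[0,0,0],-0.05,-0.53],[[0,0,0],-0.05,-0.53]])

```text
clock: 21.58
eef_pos: [0.5919, 0.0856, 0.1993]
ee_rot: [179.9, 0.0, -110.3]
wrist_force: [-0.1, 0.0, -1.4]
width: 0.233
```

```bash
python3 look.py 16; python3 -c "
from bench import manip;print(manip.sense()['torque'])"
```

```text
21.575 [0.59188404 0.08558817 0.1992991 ] [ 1.79921567e+02  2.07798532e-02 -1.10260347e+02] [-0.13094577  0.01104357 -1.3573564 ] 0.23316179538261636
[ 0.16312329 -0.11058216  0.31775121]
```

View pics/L16.png

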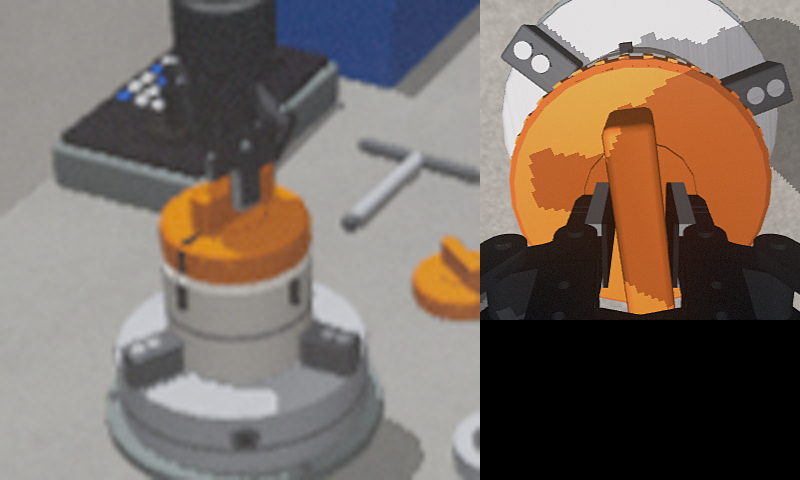

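Not at the stop yet (torque 0.32 N m). Going on in small steps.

Call:
step_arm(moves=[[[0,0,0],-0.03,-0.53],[[0,0,0],-0.05,-0.53],[[0,0,0],-0.05,-0.53]])

```text
clock: 22.05
eef_pos: [0.592, 0.0857, 0.1993]
ee_rot: [179.9, 0.0, -113.1]
wrist_force: [1.5, 0.5, -0.0]
width: 0.239
```

```bash
python3 look.py 17; python3 -c "
from bench import manip;print(manip.sense()['torque'])"
```

```text
22.05 [0.59197446 0.08574133 0.19934974] [ 1.79933322e+02  3.44504259e-02 -1.13088830e+02] [ 1.50679553  0.48501228 -0.04094621] 0.2385845780621036
[ 0.32008492 -0.36774697  0.88796267]
```

View pics/L17.png

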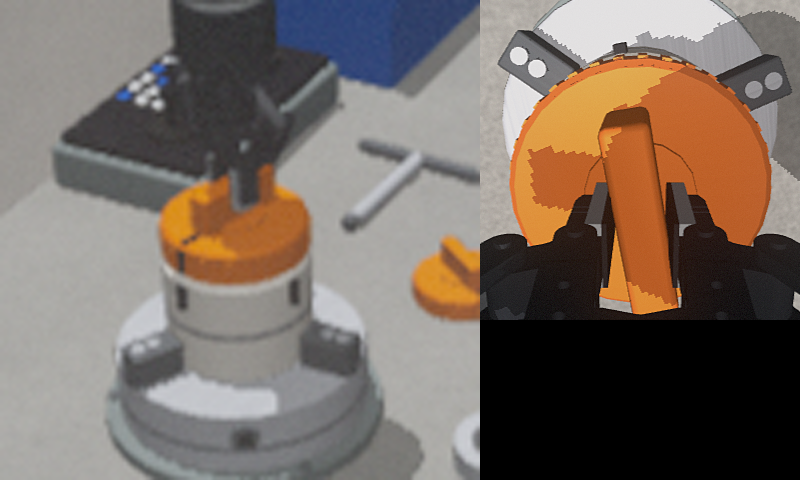

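Torque jumped to 0.89 N m while the pointer (181,262) stayed at the mark (182,296), so the lid is at the stop. I'll unload, open and rise.

Call:
step_arm(moves=[[[0,0,0],0.06,-0.4],[[0,0,0.2],0.1,0],[[0,0,0.3],0.1,0.2],[[0,0,2],0.1,0.2],[[0,0,6],0.1,0.2],[[0,0,11],0.1,0.2],[[-3,-2,13],0.1,0.2],[[-6,-4,13],0.1,0.2]])

```text
clock: 23.15
eef_pos: [0.5318, 0.0451, 0.3328]
ee_rot: [-179.8, 0.2, -107.4]
wrist_force: [-0.4, -0.1, -0.1]
width: 0.601
```

Call:
step_arm(moves=[[[-3,-4,0],0,0.2],[[-5,-8,0],0,0.2],[[-5,-8,0],0,0.2]])

```text
clock: 23.52
eef_pos: [0.4808, -0.0371, 0.3357]
ee_rot: [-179.6, 0.3, -107.6]
wrist_force: [0.1, 0.4, -0.3]
width: 0.6
```

```bash
python3 look.py 18; python3 -c "
from h import *
b=manip.snapshot('top'); cv2.imwrite('pics/top18.png',b)
a=cv2.imread('pics/s18.png'); cv2.imwrite('pics/c18.png',cv2.resize(a[190:290,230:330],(600,600),interpolation=cv2.INTER_CUBIC))"
```

```text
23.525 [ 0.48076771 -0.03706734  0.33570028] [-179.61535868    0.26145107 -107.61830336] [ 0.13796487  0.37789206 -0.33720528] 0.5999352810125956
```

View pics/c18.png

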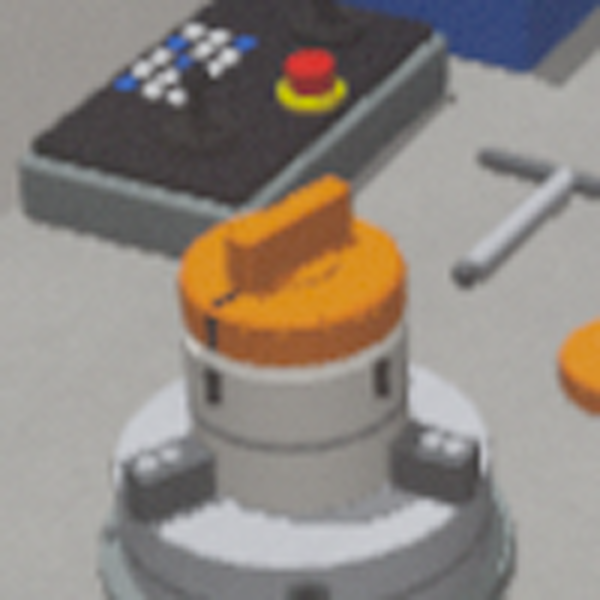

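View pics/w18.png

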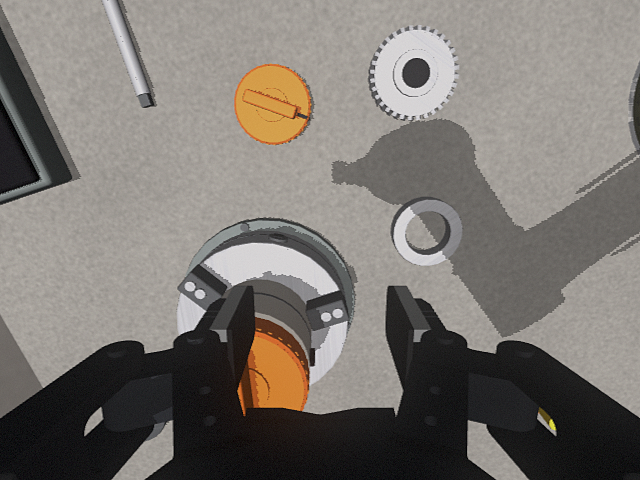

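View pics/top18.png

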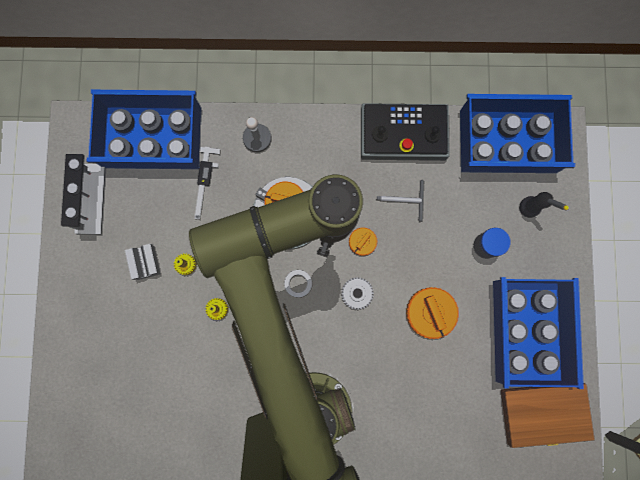

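The lid sits level. Its pointer (212,330) is straight above the mark (212,382), and the bystanders haven't moved. I'll make a quick height and angle check from the side view, then hand in.

Run:
```python
from h import *
c=cam("side")
for th in (74,76.4,79):
  for z0 in (.160,.163):
    t=np.radians(th); C=np.array([.592,.0862]); u=np.array([np.cos(t),np.sin(t)])
    g=lambda r,z:(proj([*(C+r*u),z],c)-[230,190])*6
    print(th,z0,"ptr bottom",g(.057,z0),"ptr top",g(.057,z0+.027),"mark",g(.0600,.152))
t=np.radians(76.4+180); 
for z0 in (.160,.163): print("bar centre top",z0,(proj([.592,.0862,z0+.059],c)-[230,190])*6)
s=manip.sense(); print(s["clock"],s["wrist_force"],s["qvel"])
```

```text
74 0.16 ptr bottom [211.03815105 352.00804312] ptr top [207.61249083 306.87356885] mark [207.60146468 367.69379615]
74 0.163 ptr bottom [210.66081284 347.03645783] ptr top [207.22770814 301.8038996 ] mark [207.60146468 367.69379615]
76.4 0.16 ptr bottom [214.32442233 353.75147228] ptr top [210.92798319 308.59394654] mark [211.05196408 369.5405697 ]
76.4 0.163 ptr bottom [213.95030571 348.77738614] ptr top [210.54647905 303.52163928] mark [211.05196408 369.5405697 ]
79 0.16 ptr bottom [218.05165658 355.54692197] ptr top [214.68873797 310.36565174] mark [214.96613297 371.44263385]
79 0.163 ptr bottom [217.68123518 350.57025985] ptr top [214.31099528 305.29062706] mark [214.96613297 371.44263385]
bar centre top 0.16 [287.96809411 207.7388939 ]
bar centre top 0.163 [287.674503   202.62204195]
23.675 [-0.09259738  0.16435237 -0.01975276] [ 0.68796369  1.00674753 -0.29807177  0.02968086  0.05815948  0.19477682]
```

The pointer angle agrees, but this doesn't settle the height. I'll compare the lid's lower edge across the side pictures: resting, dropped and now.

Run:
```python
from h import *
c=cam("side")
for n in ("s10","s12","s13","s14","s17","s18"):
    im=cv2.imread(f"pics/{n}.png"); im=cv2.resize(im[180:300,220:340],None,fx=8,fy=8,interpolation=cv2.INTER_CUBIC)
    hsv=cv2.cvtColor(im,cv2.COLOR_BGR2HSV); m=cv2.inRange(hsv,(4,140,60),(20,255,255))
    r=[]
    for u in range(268,293,2):
        if n=="s10" and u<0: continue
        col=m[120:,(u-220)*8]; ys=np.nonzero(col)[0]; r.append((ys.max()+120)/8+180)
    print(n,np.round(np.median(r),2),np.round(np.percentile(r,[20,80]),2))
d=np.array([.377,-.75]); d=-d/np.linalg.norm(d); 
for z in (.170,.169,.163,.160): print(z,proj([.592-.057*-d[0]*-1 if 0 else .592+.057*d[0],.0862+.057*d[1],z],c))
```

```text
s10 247.5 [246.18 248.08]
s12 249.12 [247.55 249.62]
s13 248.75 [247.58 249.58]
s14 249.62 [248.05 250.2 ]
s17 249.88 [248.8 250.5]
s18 249.75 [248.8 250.5]
0.17 [277.5029868  248.64929695]
0.169 [277.5196852  248.92845751]
0.163 [277.6196208  250.59916146]
0.16 [277.6694254  251.43178516]
```

The lower edge has dropped 2.4 px since resting, about 9 mm, and 0.9 px since the thread starts, about 3 mm. That matches home. Handing in.

```bash
python3 -c "
from bench import manip
print(manip.finish_job())"
```

```text
the job is handed in; nothing more can be done
None
```

The master gear is in the canister and the lid is screwed home with its pointer at a black mark. I handed in at about 24 s of the 62 s allowed; no verdict is reported.

**What I did**
- **Gear:** I gripped it by the arbor, lowered it arbor up to floor contact at about 11 N, and released it there. The wrist camera then showed it standing upright inside.
- **Lid:** I set the middle-sized orange lid level on the threads, with its pointer about 45° clockwise of a mark. I turned it backward with slack fingers until it dropped, then forward until the torque jumped from 0.32 to 0.89 N m at the stop. Then I let go.

**Last checks**
- **Angle:** the pointer stands at the mark, within about 1 px in the side view.
- **Height:** the lid's lower edge is about 9 mm below where it rested on the threads and about 3 mm below where it dropped, as expected for home.
- **Bystanders:** they look unmoved in the final top picture, but the arm hides part of that view. The wrist force read about zero.

**What disagreed**
- **Mark height:** the black mark appears about 2 px (5–7 mm) lower in the side view than calculated from the given dimensions. I judged the lid's height by comparing pictures instead.
- **Mark angles:** single measurements varied by 2–5° between views.

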